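# Lock the module in its sloping nest with the socket driver

## Task

Lock the red module into its sloping nest. Take the orange T-handle driver off its twin-rail rack, set its socket squarely down over the brass square screw head, in line with the leaning screw, before you turn anything, and turn it clockwise to the stop so that the yellow clamp finger swings over the module. Then lift the driver off and hang it back on the rack, by its crossbar across both rails, as it was; touch the nest with the driver only and leave the things standing around in place.

Things in the scene. Friction and masses are not known exactly. Their poses are not given: they have to be found in the camera images.
- driver: Loose orange T-handle driver, 0.2 to 0.33 kg. Origin: centre of its crossbar, 100 mm long along its y, 22 mm thick along x (grasp here, in the middle, across x), 24 mm high along z. A 14 mm shaft runs down (-z) to a dark steel socket block, 33 x 33 mm, 90 to 114 mm below the origin. Starts hanging upright in the rack, crossbar across both rails (its y along the rack's y), and must end so.
- driver_socket (a point): Roof of the socket's pocket, on the driver's axis, 100 mm below the crossbar's centre; axes as the driver's. The pocket opens downward, 14 mm deep, a square 23 mm wide with sides parallel to x and y, mouth chamfered 2.5 mm.
- nest: Fixed nest, placed anew each run: grey foot 150 x 180 mm, origin at the centre of its underside. Its aluminium deck slopes down towards the nest's -x by 0.262 rad (15 degrees) and carries the red module (68 x 82 x 68 mm) on its +y half and a 73 mm steel post with the clamp screw on its -y half. Highest point about 130 mm above the trolley.
- screw_head (a point): Centre of the top of the brass screw head. z: the screw's axis, up out of the head, leaning 0.262 rad to the nest's -x. The head is 20 mm square and 14 mm high, its top 4 mm stepped in to 15 mm square; its flats are parallel to this point's x and y, which turn with the screw. Driver fully on: driver_socket is at this point, axes parallel, in any of four quarter-turn positions.
- clamp_screw (a joint): Turn of the screw, rad, growing clockwise seen from above the head (negative about screw_head's z). Starts at 0 to 0.25; stop at 1.3, where the yellow finger, just below the head, points over the module. It keeps its height, needs about 0.15 N m and stays where it is left. The socket has about 0.16 rad of play on the head either way.
- rack_mid (a point): Midway between the rack's two rails, level with their tops, 140 mm above the trolley. The rack is fixed, placed anew each run. Rails 12 mm round, 150 mm long along this point's x, centre lines at y = -34 and +34 mm (56 mm clear between); posts under the rail ends, end caps 3 mm above the rails. With the driver hanging its crossbar's centre is 12 mm above this point.
- relay: White relay unit on a black and yellow foot, 71 x 87 x 97 mm, origin under its centre; bystander.
- tin: Green flat tin, 72 x 94 x 28 mm, origin under its centre; bystander.
- cup: Pale metal cup of small screws, 63 mm across, 33 mm high, origin under its centre; bystander.

How it is judged:
By the outcome, as a careful person would: the job done as asked, in the order asked, and still so for the second after the job is handed in, with the robot touching nothing.
It also fails if it takes over 64 s, if anything falls off the work surface, if the arm or the gripper's body presses on something with over 40 N, if the wrist force passes 120 N, or if a joint passes its speed limit or range.

## Robot

A 6-joint arm with a two-finger parallel gripper is mounted at the origin on the work surface; the furniture and walls round the work are solid. World frame = base frame: x ahead of the robot, y to its left, z up, the work surface at z = 0. Lengths are in mm, angles in rad, forces in N, time in s.
With the tool pointing down it reaches from about 425 to 925 mm from the base axis. Payload 12.5 kg.
Tool frame: the origin (TCP) lies at the very end of the fingers, on their centre line; the grasp point (between the pads) lies 19 mm behind it; z points along the fingers, y is the line along which they close (so a half turn about z gives the same grasp; the last joint's range is limited). The gripper opens to 85 mm and grips with 20 to 120 N. Pads are 22 mm wide; open, the fingers measure 114 mm over their backs; the gripper's body (76 mm by 85 mm) begins 54 mm behind the grasp point. The pads swing forward as they close: fully open they stand 13 mm farther back than shut.
Start: joints at [-1.297, 0.491, 1.559, -0, 1.092, -0.106], TCP at [231.733, -580.47, 231.327] pointing down, gripper open.
Joint ranges: [-3.1, 3.1], [-0.84, 2.19], [0.05, 2.79], [-1.13, 4.28], [0.06, 2.93], [-2.69, 2.69]. Speed limits (rad/s): [2.22, 2.22, 2.79, 3.14, 3.14, 3.14].

## Interface

Orientations are given as [roll, pitch, yaw] about the fixed x, y, z axes, in that order (R = Rz(yaw) Ry(pitch) Rx(roll)).
In Python, from cell import ctrl gives the robot as it stands.
- The arm moves only by the tool carry_out, never from a script. Its argument "steps" is a list that holds one entry, the list of rows, each a list of 5 numbers: the shift along the tool's x, y, z in mm, then the turn about the tool's z in rad, then the finger opening in mm, from 0 to 85.4. In form: [[[dx, dy, dz, twist, grip], ...]]. A call has exactly 8 rows; each row shifts and turns the commanded pose from where the row before left it, along the tool's axes as they then stand; what a row does not reach is not made up. A row lasts 1/12 s, in which the tool goes at most 41.7 mm and 7.16 degrees, less where a joint would pass 70% of its speed; a pose out of reach is approached as far as the arm can. A call is refused whole if a number of a shift passes 41.7 or a number of a turn 0.125, either way. A call with a gripper value outside its range is refused whole. The fingers move at their own pace and stop on an object; "force" is the grip in N (left out, the last holds). Time passes only in rows, so rows that do not move let the fingers close, or fill a call up. It gives the time, the measured TCP pose, the force, the opening and the grip force at its end, in the units of the state.
- ctrl.get_state(): the state, without advancing time (a new reading comes with each control period).
- ctrl.get_image(name): name is "side" or "top"; returns the picture (384x512x3 uint8, red, green, blue); there is no depth.
- ctrl.camera_params(name): a dict with "fx", "fy", "cx", "cy" (pixels), "R" (3x3) and "t" (3): a world point X has camera coordinates R X + t. Camera axes: x right, y down, z forward; pixel columns grow to the right and rows downward; lengths in mm; the calibration is good to about 2 mm. A picture is of the moment at which its call begins. camera_params takes no time and is no camera call.
- ctrl.hand_in(): hands the job in; it is judged then, once.
The state is a dict: "t": time; "joint_pos": joint angles; "dq": joint speeds; "effort": joint torques, N m; "tool_pos": TCP position; "tcp_rot": TCP orientation; "force": force on the tool from outside, world axes, zero at the start; "wrist_torque": the same for the moment, N m; "finger_gap": finger opening in mm; "grasp_force": force on a finger pad.
Only numpy, scipy, OpenCV 4.12 (cv2) and the standard library are available. Lean on these libraries where they do the work, as an engineer would, in place of code of your own. Each camera call takes 0.05 s, during which the arm holds its last target. There are 200 camera calls.

## Working session

There is one attempt and no reset: what is moved stays moved. The work goes in short steps, Python scripts to look and compute and a tool call to move; the robot and the scene stay as the last step left them, time stands still between calls to the robot, and variables do not carry over. Pictures are saved under pics/ and viewed, at most 10 in all, crops included, and the job is handed in when it is done.

Besides the shell and the picture viewer there is one more tool, called after ">>>" as name(argument=value, ...), one argument or row to a line, values as JSON. carry_out: Moves the arm, as the interface text tells. Its arguments: {"type":"object","properties":{"steps":{"type":"array","items":{"type":"array","items":{"type":"array","items":{"type":"number"}}}},"force":{"type":"number"}},"required":["steps"]}

```bash
mkdir -p pics; ls; python3 - <<'E'
from cell import ctrl
import cv2,numpy as np
np.set_printoptions(precision=4,suppress=True)
for n in("side","top"):
    im=ctrl.get_image(n); np.save(f"pics/{n}0.npy",im)
    cv2.imwrite(f"pics/{n}0.png",cv2.resize(im[:,:,::-1],(800,600),interpolation=cv2.INTER_CUBIC))
    p=ctrl.camera_params(n); print(n,p, "C",-np.array(p["R"]).T@np.array(p["t"]))
print(ctrl.get_state())
E
```

```text
pics
side {'fx': 384.1526033049104, 'fy': 384.1526033049104, 'cx': 257.06047049811235, 'cy': 196.09838717302168, 'R': array([[-0.9872, -0.1586,  0.0181],
       [-0.1137,  0.6193, -0.7769],
       [ 0.112 , -0.769 , -0.6294]]), 't': array([550.0997, 178.5038, 849.6346])} C [468.1627 630.0702 663.4662]
top {'fx': 483.7927993873355, 'fy': 483.7927993873355, 'cx': 255.4441335688907, 'cy': 181.9957718924865, 'R': array([[ 0.0183, -0.9998,  0.0033],
       [-0.9951, -0.0185, -0.0971],
       [ 0.0972, -0.0015, -0.9953]]), 't': array([ -26.9687,  577.2197, 1360.9361])} C [ 442.6444  -14.1804 1410.6459]
{'t': 0.1, 'joint_pos': array([-1.2966,  0.4915,  1.5594,  0.    ,  1.0917, -0.1056]), 'dq': array([ 0.0021, -0.0007, -0.0022, -0.0028,  0.0004,  0.0012]), 'effort': array([  0.0038, -61.9444, -26.2024,  -0.0001,   0.0029,   0.    ]), 'tool_pos': array([ 231.6655, -580.2685,  230.7942]), 'tcp_rot': array([-3.1406, -0.0001,  0.3798]), 'force': array([ 0.1026,  0.8686, -0.1829]), 'wrist_torque': array([ 0.0522, -0.0443,  0.0235]), 'grasp_force': 0.0, 'finger_gap': 85.58495688880097}
```

View pics/side0.png

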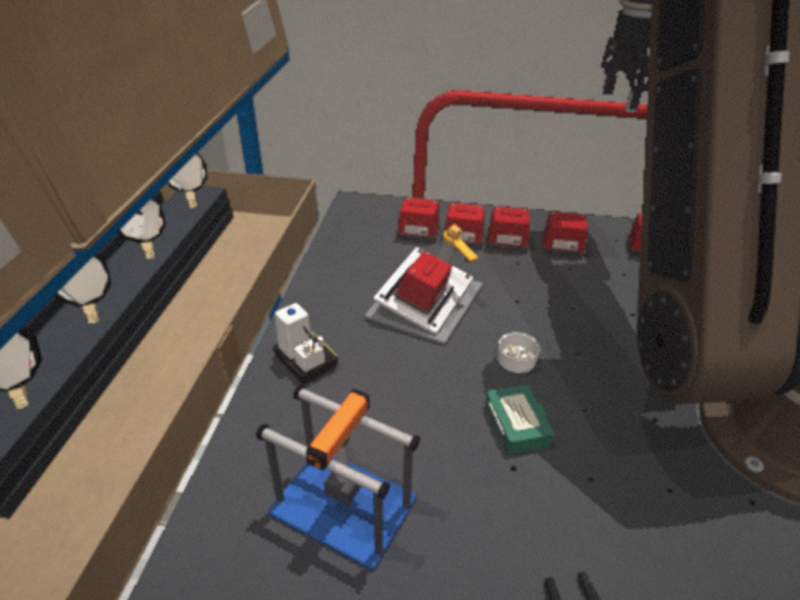

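View pics/top0.png

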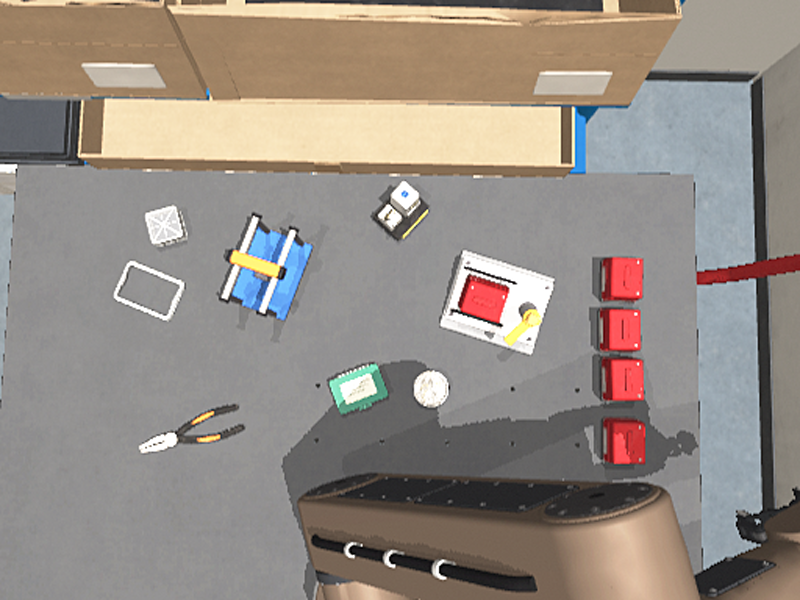

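The side view (800x600) shows the driver on the rack near (340,430) and the brass head at (455,232). In the top view the rack is at (265,265), the nest at (495,300), and the yellow finger points down-left from about (530,315). I'll zoom in on both next.

```bash
python3 - <<'E'
import cv2,numpy as np
s=np.load("pics/side0.npy")[:,:,::-1];t=np.load("pics/top0.npy")[:,:,::-1]
c=lambda im,x,y,w,h:cv2.resize(im[y:y+h,x:x+w],(400,300),interpolation=cv2.INTER_CUBIC)
o=np.vstack([np.hstack([c(t,136,132,72,54+20)[:, :],c(t,280,155,80,60+15)]),np.hstack([c(s,165,245,112,84+33),c(s,230,135,80,60+25)])])
cv2.imwrite("pics/crop1.png",o)
E
```

```text
(no output)
```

View pics/crop1.png

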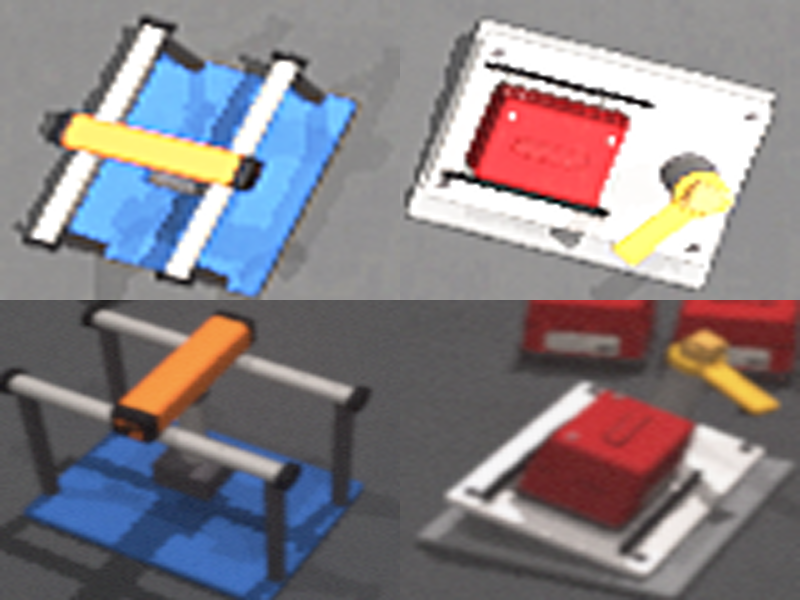

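Crops: top-left is the crossbar with black caps across white rails, and top-right is the head at about (703,193) in the crop with the finger tip at (625,252). In the lower-right crop the head top is at about (707,343). I'll get metric numbers now, plus a close-up of the head.

```bash
cat > h.py <<'E'
import cv2,numpy as np
from cell import ctrl
np.set_printoptions(precision=3,suppress=True)
P={n:ctrl.camera_params(n) for n in("side","top")}
def ray(n,uv):
    p=P[n];R=np.array(p["R"]);C=-R.T@np.array(p["t"])
    d=R.T@np.array([(uv[0]-p["cx"])/p["fx"],(uv[1]-p["cy"])/p["fy"],1]);return C,d/np.linalg.norm(d)
def onz(n,uv,z):
    C,d=ray(n,uv);return C+d*(z-C[2])/d[2]
def tri(a,b):
    (C1,d1),(C2,d2)=ray("side",a),ray("top",b)
    s=np.linalg.lstsq(np.c_[d1,-d2],C2-C1,rcond=None)[0]
    p,q=C1+s[0]*d1,C2+s[1]*d2;return (p+q)/2,np.linalg.norm(p-q)
def proj(n,X):
    p=P[n];c=np.array(p["R"])@X+np.array(p["t"]);return np.array([p["fx"]*c[0]/c[2]+p["cx"],p["fy"]*c[1]/c[2]+p["cy"]])
def blob(im,lo,hi,box):
    h=cv2.cvtColor(im,cv2.COLOR_RGB2HSV);m=cv2.inRange(h,lo,hi);k=np.zeros_like(m);x,y,w,H=box;k[y:y+H,x:x+w]=m[y:y+H,x:x+w]
    n,l,s,c=cv2.connectedComponentsWithStats(k);i=1+np.argmax(s[1:,4]);return l==i,c[i]
E
python3 - <<'E'
from h import *
s=np.load("pics/side0.npy");t=np.load("pics/top0.npy")
for n,im,box in(("top",t,(136,150,50,40)),("side",s,(180,240,70,70))):
    m,c=blob(im,(8,120,100),(28,255,255),box);r=cv2.minAreaRect(np.argwhere(m)[:,::-1].astype(np.float32));print(n,"orange",c,r,m.sum())
    if n=="top":
        b=np.array([onz("top",p,164) for p in cv2.boxPoints(r)]);print(b)
    
# rails: ends from crop (top): caps
g=lambda x,y:(136+x/5.556,132+y/4.054)
for a,b in(((155,25),(45,235)),((288,65),(180,275))):
    A,B=onz("top",g(*a),140),onz("top",g(*b),140);print("rail",A,B,np.arctan2(*(A-B)[1::-1]))
k=lambda x,y:(280+(x-400)/5,155+y/4)
for z,a,b in((75,(485,22),(775,90)),(35,(412,212),(705,285))):
    A,B=onz("top",k(*a),z),onz("top",k(*b),z);print("nest y dir",A,B,np.arctan2(*(A-B)[1::-1])-np.pi/2)
q=lambda x,y:(230+(x-400)/5,135+(y-300)/3.529)
print("head",tri(q(707,343),k(703,193)))
print("fingertip",tri(q(768,405),k(622,255)))
c=lambda im,x,y,w,h:cv2.resize(im[y:y+h,x:x+w,::-1],(400,400),interpolation=cv2.INTER_CUBIC)
cv2.imwrite("pics/crop2.png",np.hstack([c(t,318,190,32,32),c(s,278,136,32,32)]))
E
```

```text
top orange [161.465 168.273] ((162.85000610351562, 168.4499969482422), (32.25523376464844, 8.538147926330566), 18.43494987487793) 187
[[597.123 268.011 164.   ]
 [618.456 261.853 164.   ]
 [593.252 181.481 164.   ]
 [571.999 187.761 164.   ]]
side orange [217.534 271.652] ((217.99684143066406, 271.640380859375), (16.73734474182129, 46.61743927001953), 38.1572265625) 706
rail [679.315 229.549 140.   ] [540.157 276.561 140.   ] -0.3257932801181922
rail [653.967 165.05  140.   ] [515.346 211.712 140.   ] -0.3246975103308126
nest y dir [ 635.38  -130.924   75.   ] [ 590.743 -292.561   75.   ] -0.26943693868487895
nest y dir [504.118 -94.269  35.   ] [ 455.501 -260.974   35.   ] -0.28376681875162446
head (array([ 511.166, -243.173,  127.949]), np.float64(8.483498165554886))
fingertip (array([ 472.03 , -203.929,  102.938]), np.float64(4.326185308873945))
```

View pics/crop2.png

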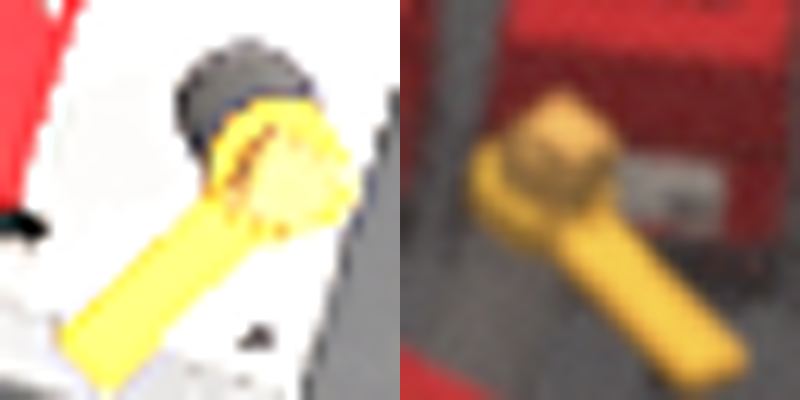

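The top crop shows the pale head square centred at about (298,183), px (341.8,204.6), with the finger going down-left. In the side crop the head top is centred at about (565,130), px (291.2,146.4). Next is the orientation of the flats.

```bash
python3 - <<'E'
from h import *
s=np.load("pics/side0.npy");t=np.load("pics/top0.npy")
print(t[197:212,332:350,2]); print(t[197:212,332:350,1]); print(s[140:156,284:300,0])
print(tri((291.2,146.4),(341.8,204.6)))
for z in(120,125,130): print(z,onz("top",(341.8,204.6),z),onz("side",(291.2,146.4),z))
# calibration check: rack blue plate/ nest? driver ends
print(proj("side",np.array([595,225,164.])),proj("top",np.array([595,225,164.])))
E
```

```text
[[ 71  95 108 115 123 125 115 111 118 131 120 228 255 255 255 255 255 134]
 [ 68  98 108 115 120  97  93 108 118 128 107 163 255 255 255 255 255 105]
 [ 89  91 106 114  94 110 126 104 123 129 126 131 255 255 255 255 254 119]
 [138  76 102  83 112 121 115  91 138 110 109 132 163 255 255 255 132 124]
 [252  62  83  71 122  85  70 125 166 132 145 113 111 236 255 255  98 136]
 [255 154  61 126  93  62 103 152 178 168 176 132 150 129 255 255 125 142]
 [255 255 100 120  84  66 121 180 187 184 172 174 180 202 234 168 136 145]
 [255 255 119  82  66  93 137 184 179 180 184 182 156 204 202 136 141 145]
 [255 255  81  75 126 111 173 182 177 177 180 182 152 113 197 138 142 146]
 [255 167 100 100 117 126 179 186 180 178 177 168 128 168 160 142 144 148]
 [167 112 136 132  84 128 117 157 154 180 157 127 105 204 132 144 144 146]
 [110 133 134 136 125 125  78 111  79 153 199 224 255 180 122 144 144 147]
 [131 132 132 133 130 122 148 190 190 255 255 255 255 144 143 144 145 147]
 [132 132 131 127 121 167 255 255 255 255 255 255 255 120 143 144 146 147]
 [132 132 127 120 162 255 255 255 255 255 255 255 
[... 1816 characters left out ...]
 141]
 [193 208 161 141 136 137 141 146 137 132 146 139 130 136 143 140]
 [168 200 191 167 145 136 134 129 126 145 166 152 132 135 132 118]
 [141 174 195 197 183 157 146 141 140 173 186 152 127 124 126 108]
 [121 144 162 190 194 176 168 177 187 211 221 183 132 122 123 108]
 [104 125 137 149 161 168 181 217 229 231 237 228 171 122 111  98]
 [ 96 104 120 127 134 141 175 224 241 244 245 243 227 160  88  69]]
(array([ 509.82 , -246.314,  128.244]), np.float64(4.09910583528355))
120 [ 512.318 -247.797  120.   ] [ 508.376 -259.666  120.   ]
125 [ 512.048 -246.892  125.   ] [ 508.006 -251.481  125.   ]
130 [ 511.778 -245.987  130.   ] [ 507.636 -243.295  130.   ]
[215.052 269.776] [162.748 168.52 ]
```

Measured so far:
- The driver is at about (595,225), with its yaw at about -0.32.
- The head top is at about (511,-246,128), and the nest yaw is about -0.28.
- The finger points at about 135° in world axes, with the flats along it.

The tool can't tilt. I'll tilt the driver in the grasp by pushing its socket against a rail.

>>> carry_out(
  steps=[
    [[0,0,-8,-0.109,85],[0,0,-8,-0.109,85],[0,0,-8,-0.109,85],[0,0,-8,-0.109,85],[0,0,-8,-0.109,85],[0,0,-8,-0.109,85],[0,0,-8,-0.109,85],[0,0,-8,-0.109,85]],
  ],
)

```text
t: 0.77
tool_pos: [231.7, -580.3, 295.4]
tcp_rot: [-3.141, -0.001, 1.257]
force: [-0.1, -0.9, -0.9]
finger_gap: 85.1
grasp_force: 0.0
```

>>> carry_out(
  steps=[
    [[36.6,3.85,0,0,85],[36.6,3.85,0,0,85],[36.6,3.85,0,0,85],[36.6,3.85,0,0,85],[36.6,3.85,0,0,85],[36.6,3.85,0,0,85],[36.6,3.85,0,0,85],[36.6,3.85,0,0,85]],
  ],
)

```text
t: 1.43
tool_pos: [353.1, -310.3, 295.2]
tcp_rot: [-3.141, -0.0, 1.251]
force: [0.7, -0.3, -0.2]
finger_gap: 84.7
grasp_force: 0.0
```

>>> carry_out(
  steps=[
    [[36.6,3.85,0,0,85],[36.6,3.85,0,0,85],[36.6,3.85,0,0,85],[36.6,3.85,0,0,85],[36.6,3.85,0,0,85],[36.6,3.85,0,0,85],[36.6,3.85,0,0,85],[36.6,3.85,0,0,85]],
  ],
)

```text
t: 2.1
tool_pos: [474.2, -41.8, 295.3]
tcp_rot: [-3.142, 0.0, 1.252]
force: [0.8, -1.2, -0.2]
finger_gap: 84.9
grasp_force: 0.0
```

>>> carry_out(
  steps=[
    [[36.6,3.85,0,0,85],[36.6,3.85,0,0,85],[36.6,3.85,0,0,85],[36.6,3.85,0,0,85],[36.6,3.85,0,0,85],[36.6,3.85,0,0,85],[36.6,3.85,0,0,85],[36.6,3.85,0,0,85]],
  ],
)

```text
t: 2.77
tool_pos: [595.2, 226.5, 294.9]
tcp_rot: [-3.141, 0.0, 1.252]
force: [-0.1, -0.4, -0.1]
finger_gap: 85.0
grasp_force: 0.0
```

>>> carry_out(
  steps=[
    [[0,0,25,0,85],[0,0,25,0,85],[0,0,25,0,85],[0,0,25,0,85],[0,0,22,0,85],[0,0,20,0,85],[0,0,12,0,85],[0,0,8,0,85]],
  ],
)

```text
t: 3.43
tool_pos: [594.5, 224.5, 131.6]
tcp_rot: [-3.14, 0.001, 1.252]
force: [0.7, -0.1, 0.5]
finger_gap: 84.7
grasp_force: 0.0
```

>>> carry_out(
  steps=[
    [[0,0,0,0,60],[0,0,0,0,40],[0,0,0,0,30],[0,0,0,0,24],[0,0,0,0,15],[0,0,0,0,15],[0,0,0,0,15],[0,0,0,0,15]],
  ],
  force=40,
)

```text
t: 4.1
tool_pos: [595.4, 224.7, 134.3]
tcp_rot: [3.14, -0.001, 1.252]
force: [0.7, -1.6, 7.2]
finger_gap: 21.4
grasp_force: 40.2
```

```bash
python3 - <<'E'
from h import *
s=ctrl.get_image("side");t=ctrl.get_image("top")
st=ctrl.get_state();print(st["tool_pos"],st["force"],st["finger_gap"],st["grasp_force"])
c=lambda im,x,y,w,h:cv2.resize(im[y:y+h,x:x+w,::-1],(400,450),interpolation=cv2.INTER_CUBIC)
cv2.imwrite("pics/c3.png",np.hstack([c(t,110,120,100,112),c(s,155,220,120,135)]))
E
```

```text
[595.327 224.685 134.239] [-0.149 -0.602  5.816] 21.597989040586203 40.15700697898865
```

View pics/c3.png

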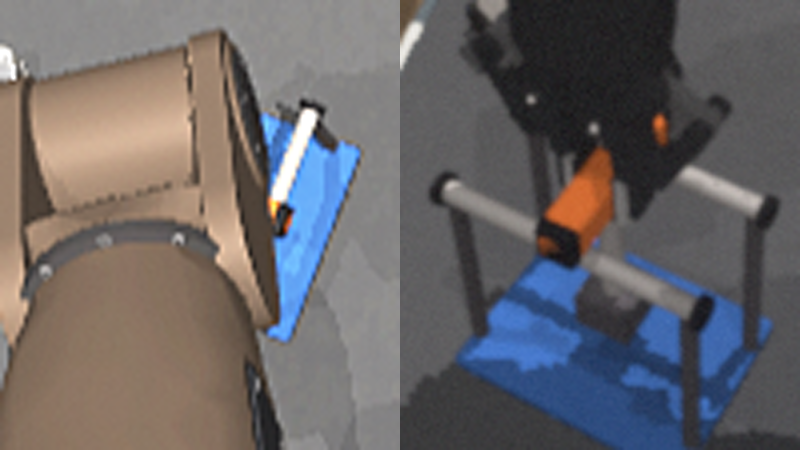

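Side view: the fingers straddle the orange crossbar at its middle at about (590,200) in the crop, and the socket hangs at about (610,300) between the rails. The top view is blocked by the arm. I'll lift the socket to rail height, then press it against the +y rail.

>>> carry_out(
  steps=[
    [[0,0,-10.5,0,15],[0,0,-10.5,0,15],[0,0,-10.5,0,15],[0,0,-10.5,0,15],[0,0,-10.5,0,15],[0,0,-10.5,0,15],[0,0,-10.5,0,15],[0,0,-10.5,0,15]],
  ],
)

```text
t: 4.87
tool_pos: [594.9, 224.6, 218.5]
tcp_rot: [3.141, -0.0, 1.252]
force: [-0.0, 0.1, -4.1]
finger_gap: 21.6
grasp_force: 39.4
```

>>> carry_out(
  steps=[
    [[3,0,0,0,15],[3,0,0,0,15],[2,0,0,0,15],[2,0,0,0,15],[2,0,0,0,15],[2,0,0,0,15],[2,0,0,0,15],[2,0,0,0,15]],
  ],
)

```text
t: 5.53
tool_pos: [600.3, 241.4, 217.1]
tcp_rot: [-3.141, 0.001, 1.252]
force: [-3.5, -4.0, -0.4]
finger_gap: 21.2
grasp_force: 39.8
```

```bash
cat >> h.py <<'E'
def snap(name,x,y,w,h):
    s=ctrl.get_image("side");cv2.imwrite(f"pics/{name}.png",cv2.resize(s[y:y+h,x:x+w,::-1],(w*5,h*5),interpolation=cv2.INTER_CUBIC))
    st=ctrl.get_state();print({k:np.round(st[k],2) for k in("t","tool_pos","tcp_rot","force","wrist_torque","finger_gap")})
    return s
E
python3 - <<'E'
from h import *
snap("c4",165,200,110,120)
E
```

```text
{'t': np.float64(5.58), 'tool_pos': array([600.46, 241.76, 217.1 ]), 'tcp_rot': array([-3.14,  0.  ,  1.25]), 'force': array([-2.26, -4.4 , -0.72]), 'wrist_torque': array([-1.13,  0.63, -0.02]), 'finger_gap': np.float64(20.95)}
```

View pics/c4.png

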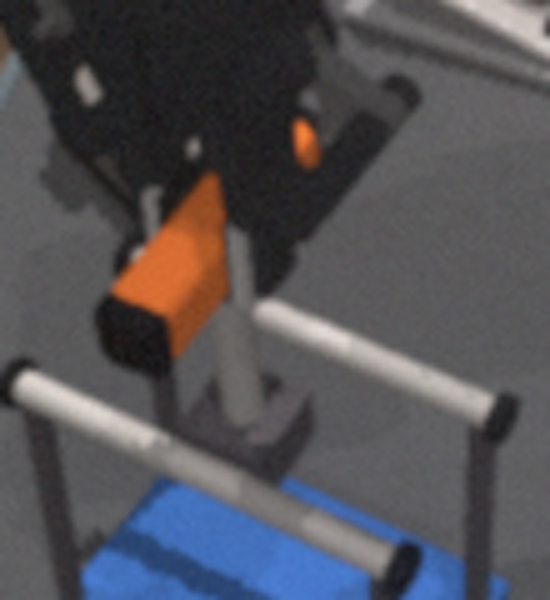

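The socket is now touching the near rail at about (190,440) in the crop, with about 5 N on it. I'll keep pushing to tilt it in the grasp, then back off and rise.

>>> carry_out(
  steps=[
    [[2.2,0,0,0,15],[2.2,0,0,0,15],[2.2,0,0,0,15],[2.2,0,0,0,15],[2.2,0,0,0,15],[2.2,0,0,0,15],[2.2,0,0,0,15],[2.2,0,0,0,15]],
  ],
)

```text
t: 6.25
tool_pos: [606.1, 258.6, 217.1]
tcp_rot: [-3.141, 0.0, 1.252]
force: [-2.0, -4.5, -1.6]
finger_gap: 21.0
grasp_force: 39.7
```

>>> carry_out(
  steps=[
    [[0,0,0,0,15],[-6,0,0,0,15],[-6,0,0,0,15],[-3,0,-8,0,15],[0,0,-12,0,15],[0,0,-14,0,15],[0,0,-14,0,15],[0,0,-12,0,15]],
  ],
)

```text
t: 6.92
tool_pos: [601.6, 244.0, 279.1]
tcp_rot: [3.14, -0.001, 1.251]
force: [0.1, -0.7, -2.9]
finger_gap: 21.4
grasp_force: 39.5
```

The push force stayed steady at about 5 N, so the driver slipped in the grasp as planned. Now I'll carry it over to the nest and twist.

>>> carry_out(
  steps=[
    [[-20,1.8,0,0,15],[-34,1.8,0,0,15],[-34,1.8,0,0,15],[-34,1.8,0,0,15],[-34,1.8,0,0,15],[-34,1.8,0,0,15],[-34,1.8,0,0,15],[-34,1.8,0,0,15]],
  ],
)

```text
t: 7.58
tool_pos: [533.6, -6.9, 278.2]
tcp_rot: [3.14, -0.001, 1.252]
force: [1.3, 0.7, -2.4]
finger_gap: 21.4
grasp_force: 39.6
```

>>> carry_out(
  steps=[
    [[-34,1.8,0,0,15],[-34,1.8,0,0,15],[-34,1.8,0,0,15],[-34,1.8,0,0,15],[-34,1.8,0,0,15],[-34,1.8,0,0,15],[-21,1.8,0,0,15],[-12,1.8,0,0,15]],
  ],
)

```text
t: 8.25
tool_pos: [472.7, -237.3, 278.1]
tcp_rot: [3.14, 0.0, 1.249]
force: [-0.2, 0.2, -3.0]
finger_gap: 21.5
grasp_force: 39.6
```

>>> carry_out(
  steps=[
    [[0,0,0,-0.122,15],[0,0,0,-0.122,15],[0,0,0,-0.122,15],[0,0,0,-0.122,15],[0,0,0,-0.122,15],[0,0,0,-0.122,15],[0,0,0,-0.122,15],[0,0,0,-0.122,15]],
  ],
)

```text
t: 8.92
tool_pos: [473.7, -234.4, 277.9]
tcp_rot: [3.141, 0.001, 2.234]
force: [0.0, 0.0, -3.2]
finger_gap: 21.5
grasp_force: 39.6
```

>>> carry_out(
  steps=[
    [[0,0,-3,-0.122,15],[0,0,-2,-0.122,15],[0,0,0,0,15],[0,0,0,0,15],[0,0,0,0,15],[0,0,0,0,15],[0,0,0,0,15],[0,0,0,0,15]],
  ],
)

```text
t: 9.58
tool_pos: [473.5, -234.8, 282.2]
tcp_rot: [-3.142, -0.0, 2.471]
force: [0.1, -0.0, -2.0]
finger_gap: 21.3
grasp_force: 39.6
```

```bash
python3 - <<'E'
from h import *
snap("c5",230,60,130,120)
t=ctrl.get_image("top");cv2.imwrite("pics/t5.png",t[:,:,::-1])
H=np.array([510.5,-245.5,128.5]);print(proj("side",H),proj("side",ctrl.get_state()["tool_pos"]+[0,0,18]))
E
```

```text
{'t': np.float64(9.63), 'tool_pos': array([ 473.52, -234.82,  282.24]), 'tcp_rot': array([-3.14, -0.  ,  2.47]), 'force': array([-0.16, -0.16, -3.73]), 'wrist_torque': array([0.04, 0.05, 0.01]), 'finger_gap': np.float64(21.56)}
[290.152 146.346] [310.901  86.971]
```

View pics/c5.png

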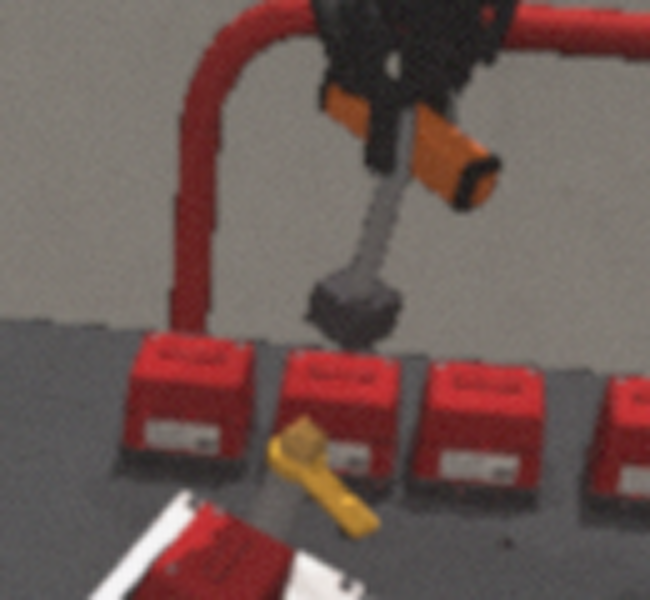

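The tilted driver hovers over the head in the side view: shaft from (405,130) to (362,285) in the crop, socket block centred at about (355,307), brass head top at (305,430). Next I'll work out the tilt and the offset.

```bash
python3 - <<'E'
from h import *
T=np.array([473.5,-234.8,282.2]);O=T+[0,0,18];psi=2.471
tx=np.array([np.cos(psi),np.sin(psi),0]);ty=np.array([np.sin(psi),-np.cos(psi),0])
for tau in(.15,.2,.23,.26,.3):
    a=np.array([0,0,np.cos(tau)])+np.sin(tau)*tx
    p=[(proj("side",O-l*a)-[230,60])*5 for l in(25,85,102)]
    d=p[1]-p[0];print(tau,p,"slope",d[0]/d[1], "sens e=10:",(proj("side",O+10*tx-102*a)-proj("side",O-102*a))*5)
s=ctrl.get_image("side");print(s[84:118:3,296:318,0])
# top-view: finger direction in screw plane
n=-.277;nx=np.array([np.cos(n),np.sin(n),0]);ax=-np.sin(.262)*nx+[0,0,np.cos(.262)]
H=np.array([510.5,-245.5,128.5]);Hb=H-16*ax
def onpl(nm,uv):
    C,d=ray(nm,uv);return C+d*((Hb-C)@ax)/(d@ax)
ny=np.array([-np.sin(n),np.cos(n),0]);X=np.cross(ny,ax)
for nm,uv in(("top",(324.6,219.2)),("side",(303.4,165.2))):
    v=onpl(nm,uv)-Hb;print(nm,v,"finger angle in screw frame",np.arctan2(v@ny,v@X),np.linalg.norm(v))
print("nest y=1.571; orientation world az=angle-.277")
E
```

```text
0.15 [array([393.048, 182.288]), array([367.258, 288.634]), array([360.362, 317.068])] slope -0.2425134175493458 sens e=10: [14.817  7.336]
0.2 [array([391.15, 181.01]), array([361.151, 284.275]), array([353.144, 311.837])] slope -0.2905024228459701 sens e=10: [14.739  7.288]
0.23 [array([390.028, 180.189]), array([357.546, 281.5  ]), array([348.885, 308.514])] slope -0.32061245823459333 sens e=10: [14.695  7.259]
0.26 [array([388.919, 179.329]), array([353.989, 278.607]), array([344.683, 305.055])] slope -0.35184302194308065 sens e=10: [14.652  7.229]
0.3 [array([387.463, 178.123]), array([349.323, 274.573]), array([339.174, 300.238])] slope -0.3954419650323035 sens e=10: [14.596  7.19 ]
[[120 120 126 127 129 127 117  87  45  37  40  38  36  50  77  91  90 108
  133 134 136 132]
 [125 126 127 128 118 116 108  75  42  41  39  34  40  59  83  89  94 115
  136 138 137 137]
 [124 125 125 127 128 122  98  45  43  36  41  40  49  70  91  91 104 123
  127 128 129 134]
 [127 126 129 127 126 123 110  78  56  46  37  41  51  73  93  85 100 120
  125 125 126 125]
 [124 125 127 125 125 128 127 
[... 250 characters left out ...]
[126 128 125 127 124 124 107  91  97  92  93  91 103 122 127 126 128 126
  125 126 126 130]
 [127 125 126 127 123 108  93  93  96  92  92 104 122 128 124 125 127 126
  124 127 125 126]
 [125 125 126 122 107  90  93  96  93  92 102 121 123 126 125 125 126 128
  123 124 124 127]
 [105  99  85  92  92  93  90  91  92 106 122 124 127 124 127 127 124 124
  127 125 126 125]
 [ 89  92  94  93  92  95  90  89  81  79  84  98 106 116 128 125 126 125
  125 126 124 129]]
top [-41.409  41.59  -13.731] finger angle in screw frame 2.645688040285486 60.274357431138576
side [-44.227  38.815 -14.254] finger angle in screw frame 2.711579612484942 60.54601296741972
nest y=1.571; orientation world az=angle-.277
```

The tilt is about 0.235, which is what I wanted, and the driver sits centred in the grasp. The screw has about 1.1 rad left to turn. I'll descend to 20 mm above the seated position.

>>> carry_out(
  steps=[
    [[-0.85,1.66,6.7,0,15],[-0.85,1.66,6.7,0,15],[-0.85,1.66,6.7,0,15],[-0.85,1.66,6.7,0,15],[-0.85,1.66,6.7,0,15],[-0.85,1.66,6.7,0,15],[-0.85,1.66,6.7,0,15],[-0.85,1.66,6.7,0,15]],
  ],
)

```text
t: 10.4
tool_pos: [487.3, -228.6, 227.9]
tcp_rot: [-3.142, -0.0, 2.472]
force: [-0.4, -0.1, -3.1]
finger_gap: 21.4
grasp_force: 39.7
```

```bash
python3 - <<'E'
from h import *
s=ctrl.get_image("side")
t=ctrl.get_image("top")
c=lambda im,x,y,w,h:cv2.resize(im[y:y+h,x:x+w,::-1],(400,500),interpolation=cv2.INTER_CUBIC)
cv2.imwrite("pics/c6.png",np.hstack([c(s,265,100,60,75),c(t,290,165,80,100)]))
st=ctrl.get_state();print(st["tool_pos"],st["tcp_rot"])
T=st["tool_pos"];psi=st["tcp_rot"][2];tx=np.array([np.cos(psi),np.sin(psi),0]);O=T+[0,0,18]
a=np.array([0,0,np.cos(.235)])+np.sin(.235)*tx
for l in (60,90,114): print(l,(proj("side",O-l*a)-[264.5,99.5])*6.667)
E
```

```text
[ 486.975 -228.362  227.473] [-3.141 -0.002  2.472]
60 [213.24  194.356]
90 [193.788 254.434]
114 [178.845 300.586]
```

View pics/c6.png

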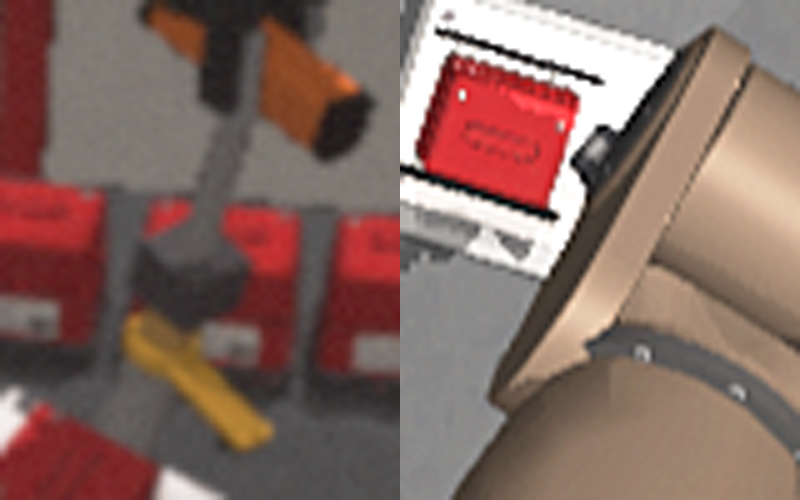

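The side view shows the socket at about (190,285) just above the head at (177,310), in line with it. I'll descend slowly along the screw axis with a light grip.

>>> carry_out(
  steps=[
    [[-0.36,0.15,1.45,0,15],[-0.36,0.15,1.45,0,15],[-0.36,0.15,1.45,0,15],[-0.36,0.15,1.45,0,15],[-0.36,0.15,1.45,0,15],[-0.36,0.15,1.45,0,15],[-0.36,0.15,1.45,0,15],[-0.36,0.15,1.45,0,15]],
  ],
  force=25,
)

```text
t: 11.17
tool_pos: [490.1, -229.7, 218.7]
tcp_rot: [-3.141, 0.001, 2.472]
force: [1.3, -0.4, -2.3]
finger_gap: 21.3
grasp_force: 39.3
```

>>> carry_out(
  steps=[
    [[-0.25,0.1,0.98,0,15],[-0.25,0.1,0.98,0,15],[-0.25,0.1,0.98,0,15],[-0.25,0.1,0.98,0,15],[0,0,0,0,15],[0,0,0,0,15],[0,0,0,0,15],[0,0,0,0,15]],
  ],
)

```text
t: 11.83
tool_pos: [491.3, -229.6, 212.9]
tcp_rot: [3.141, -0.0, 2.472]
force: [1.3, 5.1, -1.7]
finger_gap: 21.2
grasp_force: 39.9
```

>>> carry_out(
  steps=[
    [[-0.2,0.3,0.8,0,15],[-0.2,0.3,0.8,0,15],[-0.2,0.2,0.8,0,15],[-0.2,0.2,0.8,0,15],[-0.1,0,0.5,0,15],[0,0,0,0,15],[0,0,0,0,15],[0,0,0,0,15]],
  ],
  force=22,
)

```text
t: 12.5
tool_pos: [492.2, -229.6, 210.6]
tcp_rot: [-3.141, 0.001, 2.472]
force: [-5.4, 5.5, 14.9]
finger_gap: 21.2
grasp_force: 42.0
```

```bash
python3 - <<'E'
from h import *
snap("c7",265,90,70,85)
print(ctrl.get_state()["grasp_force"])
E
```

```text
{'t': np.float64(12.55), 'tool_pos': array([ 492.24, -229.6 ,  210.57]), 'tcp_rot': array([-3.14,  0.  ,  2.47]), 'force': array([-5.44,  6.33, 14.27]), 'wrist_torque': array([1.48, 0.82, 0.17]), 'finger_gap': np.float64(21.95)}
41.96059048175812
```

View pics/c7.png

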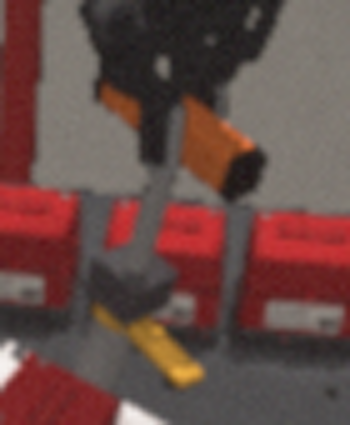

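The socket covers the head, with the hub showing just below it at about (110,315) and light contact. I'll shift the crossbar toward the lean so the driver settles in line.

>>> carry_out(
  steps=[
    [[0.5,-1,0,0,19],[0.5,-1,0,0,19],[0.5,-1,0,0,19],[0.5,-1,0,0,19],[0,-1,0.2,0,19],[0,-1,0.2,0,19],[0,0,0.2,0,19],[0,0,0,0,19]],
  ],
  force=20,
)

```text
t: 13.22
tool_pos: [488.5, -232.6, 210.1]
tcp_rot: [3.139, 0.003, 2.472]
force: [4.6, 11.1, 10.9]
finger_gap: 21.3
grasp_force: 52.7
```

>>> carry_out(
  steps=[
    [[0,0,0,0,22],[0,0,0,0,22.5],[0,0,0,0,23],[0,0,0,0,23],[0,-0.5,0,0,23],[0,-0.5,0,0,23],[0,0,0,0,23],[0,0,0,0,23]],
  ],
  force=20,
)

```text
t: 13.88
tool_pos: [486.6, -234.0, 208.9]
tcp_rot: [-3.142, 0.0, 2.472]
force: [-0.3, 0.8, 4.0]
finger_gap: 23.2
grasp_force: 7.0
```

```bash
python3 - <<'E'
from h import *
s=snap("c8",265,90,70,85)
print(s[100:136:3,288:318,0])
E
```

```text
{'t': np.float64(13.93), 'tool_pos': array([ 486.56, -233.94,  208.9 ]), 'tcp_rot': array([-3.14,  0.  ,  2.47]), 'force': array([-0.33,  1.39,  4.53]), 'wrist_torque': array([ 0.34, -0.11,  0.07]), 'finger_gap': np.float64(22.99)}
[[ 38  41  37  36  38  32  35  41  31  35  37  42  44  44  37  36  38  42
   38  34  36  39  40  35  41  40  41  38  38  38]
 [ 40  33  36  37  40  34  38  38  39  44  66 106  95  47  37  35  44  62
   66  44  35  37  38  38  41  39  45  91 119 125]
 [ 56  48  40  43  41  38  30  37  41  40  43  47  47  39  38  36  36  39
   40  38  39  41  45  53  50  72 106 125 128 129]
 [131 133 127 110  93  67  50  40  38  38  42  38  38  37  36  45  79  93
   70  47  39  35  47  72  90 109 121 129 127 129]
 [127 120 118 126 134 133 118  73  47  37  37  37  44  67  89  91 110 134
  138 133 120  96  79  79 105 122 126 126 128 127]
 [127 130 129 124 127 125 104  59  42  41  40  41  53  78  95  95 115 141
  144 139 139 138 135 141 152 163 143 132 127 125]
 [130 129 130 129 126 125 102  50  37  39  41  44  66  88  93 100 118 130
  134 137 142 144 144 140 139 141 176 199 191 169]
 [126 130 127 132 128 125 112  78  47  42  39  45  73  91  92 101 126 129
  128 133 131 132 134 136 133 111  78  62  47  46]
 [127 128 128 124 126 129 128 124 114  96  94  92  95  93  94 107 118 111
  119 129 130 134 133 126 101  55  38  34  32  42]
 [123 123 125 126 124 127 124 112  97  97  98  93  97 114 125 129 127 124
  129 125 122 116 114  88  41  39  34  36  32  40]
 [129 140 150 157 153 133 103  96  96  96  93 103 111 107 100  99  92 100
  118 114 117 113 110  91  59  59  79 108 118 125]
 [177 196 195 177 149 119  99  98  96  96 112 158 185 189 188 185 190 194
  191 177 171 145 103  88  91  87  91 104 139 166]]
```

View pics/c8.png

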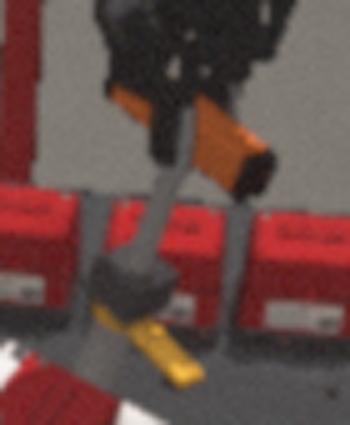

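The driver has settled with almost no lateral force: shaft from (185,130) to (143,250) in the crop, with the block resting directly on the hub. I'll check this against the projection of a fully seated driver.

```bash
python3 - <<'E'
from h import *
n=-.277;a=np.array([-np.sin(.262)*np.cos(n),-np.sin(.262)*np.sin(n),np.cos(.262)])
for H in([510.3,-244.5,130.],[510.5,-245.5,128.5]):
    H=np.array(H)
    for l in(10,25,50,70): print(l,proj("side",H+l*a),(proj("side",H+l*a)-[264.6,89.6])*5)
s=ctrl.get_image("side")
for r in(126,127,128,130,132,134):
    print(r,s[r,288:312].tolist() if r==99 else s[r,290:306,1])
E
```

```text
10 [291.424 143.129] [134.122 267.647]
25 [293.241 138.654] [143.205 245.27 ]
50 [296.354 130.985] [158.771 206.923]
70 [298.925 124.652] [171.624 175.258]
10 [291.34 143.42] [133.7   269.101]
25 [293.153 138.956] [142.763 246.778]
50 [296.259 131.305] [158.294 208.525]
70 [298.824 124.988] [171.118 176.94 ]
126 [119 123 121 116 121 108  88  90  89  92  85  99 120 121 123 119]
127 [120 117 120 121 120 109  92  90  92  86  92 107 118 122 121 119]
128 [104 101 100 103 102  99  94  92  88  87 100 117 118 119 119 119]
130 [86 66 66 65 82 93 93 90 84 79 73 70 69 76 76 91]
132 [54 48 52 68 84 92 89 87 82 68 55 52 49 47 52 51]
134 [53 43 63 83 91 92 88 81 69 49 50 50 49 49 48 52]
```

The shaft line matches the seated, aligned projection to within about 0.3 px, so the driver is square on the head. Now I'll turn clockwise, using the fingers as a loose fork.

>>> carry_out(
  steps=[
    [[-0.3,-0.7,0,0.0,23],[-0.3,-0.7,0,0.0,23],[0,0,0,0.06,23],[0,0,0,0.08,23.3],[0,0,0,0.08,23.6],[0,0,0,0.08,23.9],[0,0,0,0.08,24.2],[0,0,0,0.08,24.5]],
  ],
)

```text
t: 14.65
tool_pos: [486.6, -234.9, 208.9]
tcp_rot: [3.14, -0.0, 2.008]
force: [3.6, 4.2, 5.0]
finger_gap: 24.8
grasp_force: 24.3
```

```bash
python3 - <<'E'
from h import *
snap("c9",265,90,70,85)
E
```

```text
{'t': np.float64(14.7), 'tool_pos': array([ 486.74, -234.9 ,  208.89]), 'tcp_rot': array([3.14, 0.  , 2.  ]), 'force': array([4.43, 5.43, 3.5 ]), 'wrist_torque': array([ 1.21, -1.19,  0.34]), 'finger_gap': np.float64(24.21)}
```

View pics/c9.png

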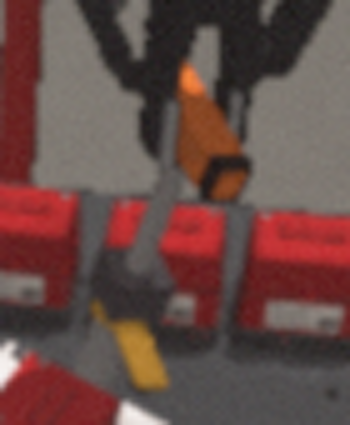

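The finger has swung with the driver: its tip is now at about (150,385), moved from (190,380). That was also my last picture. I'd set out to view 10 and this is the 11th, so from here on I only use numbers. I'll keep turning.

>>> carry_out(
  steps=[
    [[0,0,0,0.08,24.7],[0,0,0,0.08,24.9],[0,0,0,0.08,25.1],[0,0,0,0.08,25.3],[0,0,0,0.08,25.5],[0,0,0,0.08,25.5],[0,0,0,0.08,25.5],[0,0,0,0.08,25.5]],
  ],
)

```text
t: 15.37
tool_pos: [487.6, -235.6, 209.4]
tcp_rot: [3.138, 0.001, 1.368]
force: [6.4, 2.6, 3.4]
finger_gap: 25.4
grasp_force: 31.2
```

```bash
cat >> h.py <<'E'
def finger():
    s=ctrl.get_image("side");h=cv2.cvtColor(s,cv2.COLOR_RGB2HSV)
    m=cv2.inRange(h,(15,120,90),(35,255,255));k=np.zeros_like(m);k[135:185,270:325]=m[135:185,270:325]
    n,l,st,c=cv2.connectedComponentsWithStats(k);i=1+np.argmax(st[1:,4])
    n0=-.277;nx=np.array([np.cos(n0),np.sin(n0),0]);ax=-np.sin(.262)*nx+[0,0,np.cos(.262)];ny=np.array([-np.sin(n0),np.cos(n0),0]);X=np.cross(ny,ax)
    Hb=np.array([510.3,-244.5,130.])-16*ax
    V=[]
    for r,q in np.argwhere(l==i):
        C,d=ray("side",(q,r));v=C+d*((Hb-C)@ax)/(d@ax)-Hb;V.append((v@X,v@ny))
    V=np.array(V);f=V[np.linalg.norm(V,axis=1)>25].mean(0);print("finger angle",np.arctan2(f[1],f[0]),len(V),f)
    st=ctrl.get_state();print({k:np.round(st[k],2) for k in("t","tool_pos","tcp_rot","force","wrist_torque","finger_gap","grasp_force")})
E
python3 -c "from h import *;finger()"
```

```text
finger angle 1.6210759252368312 97 [-2.265 45.01 ]
{'t': np.float64(15.42), 'tool_pos': array([ 487.61, -235.65,  209.39]), 'tcp_rot': array([3.14, 0.  , 1.36]), 'force': array([6.14, 1.68, 4.73]), 'wrist_torque': array([ 0.38, -1.77,  0.23]), 'finger_gap': np.float64(25.71), 'grasp_force': np.float64(30.94)}
```

>>> carry_out(
  steps=[
    [[0,0,0,0.06,25.5],[0,0,0,0.06,25.5],[0,0,0,0.06,25.5],[0,0,0,0.06,25.5],[0,0,0,0.04,25.5],[0,0,0,0,25.5],[0,0,0,0,25.5],[0,0,0,0,25.5]],
  ],
)

```text
t: 16.08
tool_pos: [488.1, -236.2, 209.9]
tcp_rot: [3.135, 0.001, 1.094]
force: [7.3, 0.5, 5.8]
finger_gap: 25.5
grasp_force: 61.1
```

```bash
python3 -c "from h import *;finger()"
```

```text
finger angle 1.5881305361360378 96 [-0.775 44.687]
{'t': np.float64(16.13), 'tool_pos': array([ 488.14, -236.25,  209.9 ]), 'tcp_rot': array([3.14, 0.  , 1.09]), 'force': array([6.42, 0.62, 5.45]), 'wrist_torque': array([-0.18, -2.13,  1.2 ]), 'finger_gap': np.float64(25.41), 'grasp_force': np.float64(61.14)}
```

The wrist torque jumped to 1.2 N m with the finger over the module, so it's at the stop. I'll relax the twist, grip, and lift along the screw axis.

>>> carry_out(
  steps=[
    [[0,0,0,-0.05,25.5],[0,0,0,-0.05,25.5],[0,0,0,-0.05,25.5],[0,0,0,0,25.5],[0,0,0,0,24],[0,0,0,0,22],[0,0,0,0,20],[0,0,0,0,18]],
  ],
  force=40,
)

```text
t: 16.8
tool_pos: [487.8, -236.6, 209.7]
tcp_rot: [3.136, 0.002, 1.242]
force: [5.4, -1.7, 4.6]
finger_gap: 25.4
grasp_force: 39.0
```

>>> carry_out(
  steps=[
    [[0,-0.25,-0.97,0,15],[0,-0.25,-0.97,0,15],[0,-0.25,-0.97,0,15],[0,-0.25,-0.97,0,15],[0,-0.25,-0.97,0,15],[0,-0.25,-0.97,0,15],[0,0,0,0,15],[0,0,0,0,15]],
  ],
)

```text
t: 17.47
tool_pos: [486.0, -235.4, 212.1]
tcp_rot: [3.14, -0.0, 1.242]
force: [14.6, -4.3, -28.9]
finger_gap: 25.8
grasp_force: 43.6
```

```bash
python3 -c "from h import *;finger()"
```

```text
finger angle 1.5975222902403694 104 [-1.193 44.621]
{'t': np.float64(17.52), 'tool_pos': array([ 485.98, -235.43,  212.06]), 'tcp_rot': array([ 3.14, -0.  ,  1.24]), 'force': array([ 15.31,  -4.45, -28.62]), 'wrist_torque': array([-0.95, -3.25,  0.37]), 'finger_gap': np.float64(25.73), 'grasp_force': np.float64(43.59)}
```

>>> carry_out(
  steps=[
    [[0,1.2,0,0,15],[0,1.2,0,0,15],[0,1.2,0,0,15],[0,1.2,0,0,15],[0,1.0,-0.5,0,15],[0,1.0,-0.5,0,15],[0,0.8,-0.5,0,15],[0,0,-0.5,0,15]],
  ],
)

```text
t: 18.18
tool_pos: [491.7, -237.1, 214.4]
tcp_rot: [-3.139, -0.001, 1.242]
force: [7.5, -2.3, -26.2]
finger_gap: 24.5
grasp_force: 39.8
```

>>> carry_out(
  steps=[
    [[0,1.2,-0.3,0,15],[0,1.2,-0.3,0,15],[0,1.2,-0.3,0,15],[0,1.2,-0.3,0,15],[0,0.5,-0.6,0,15],[0,0,-0.6,0,15],[0,0,-0.6,0,15],[0,0,-0.6,0,15]],
  ],
)

```text
t: 18.85
tool_pos: [496.5, -238.8, 218.4]
tcp_rot: [-3.139, -0.001, 1.242]
force: [5.8, -1.4, -23.7]
finger_gap: 23.4
grasp_force: 40.1
```

```bash
cat >> h.py <<'E'
def bar():
    s=ctrl.get_image("side");st=ctrl.get_state();T=st["tool_pos"];psi=st["tcp_rot"][2];tx=np.array([np.cos(psi),np.sin(psi),0])
    u,v=proj("side",T+[0,0,18]+27*tx).round().astype(int)
    m,c=blob(s,(5,120,60),(17,255,255),(u-25,v-25,50,50));p=np.argwhere(m)
    print("orange",c,"n",m.sum(),"rows",p[:,0].min(),p[:,0].max(),"pred",u,v,"off",c-proj("side",T+[0,0,18]+27*tx))
    z=proj("side",T+[0,0,18]+27*tx)-proj("side",T+[0,0,8]+27*tx);print("10mm z =",z)
E
python3 -c "
from h import *
bar()"
```

```text
orange [298.97  109.637] n 135 rows 99 120 pred 294 115 off [ 4.641 -5.168]
10mm z = [ 0.328 -3.769]
```

```bash
python3 - <<'E'
from h import *
s=ctrl.get_image("side");h=cv2.cvtColor(s,cv2.COLOR_RGB2HSV)
o=cv2.inRange(h,(5,120,60),(17,255,255))>0;y=cv2.inRange(h,(18,120,90),(35,255,255))>0;d=s.max(2)<62;r=(cv2.inRange(h,(170,120,60),(180,255,255))|cv2.inRange(h,(0,120,60),(4,255,255)))>0
g=(h[:,:,1]<40)&(s.max(2)>=80)&(s.max(2)<112)
for i in range(92,172,1):
    print(i,"".join("O" if o[i,j] else "y" if y[i,j] else "r" if r[i,j] else "#" if d[i,j] else "+" if g[i,j] else "." for j in range(262,330)))
st=ctrl.get_state();O=st["tool_pos"]+[0,0,18];print(O,[proj("side",O-[0,0,l]) for l in(0,90,114)])
E
```

```text
92 ....rrrrrrr.........################+....+#########+....+######.+...
93 ....rrrrrrr........+################+....+########.+...+######.+....
94 ....rrrrrrr........+################+....+########+....+#####.+.....
95 ....rrrrrrr........+.##############.+....+########+..++######+......
96 ....rrrrrrr.........+##############+.....+.#######+..+######.+......
97 ....rrrrrrr.........+.#############+......+#######++++#####.+.......
98 ....rrrrrrr...........+++.########.+......+#######..#######+........
99 ..+rrrrrrrr..............+.#######+.......O###############.+........
100 ..+rrrrrrrr...............+.######.+....OOO.#############.+.........
101 ...rrrrrrrr................+#######+...OOOO.############.+..........
102 ...rrrrrrrr................+##..###+...OOOO.###########.+...........
103 ...rrrrrrrr................+##++###+..OOOOO###########.+............
104 ...rrrrrrrr................+#.++###+.OOOOOO.#########.+.............
105 ...rrrrrrrr................+#.++###..OOOOOO.#####.++++..............
106 ...rrrrrrr.................+#.++##OOOOOOOO.+.####+..................
107 ...rrrrrr
[... 4142 characters left out ...]
.....
164 .......rrrrrrrrrrOOyO..+++++.++..++++..+++++++++++++++++++++++++++++
165 ......rrrrrrrrrrrrr...++++++++++++++.+++++++++++++++++++++++++++++++
166 .....rrrrrrrrrrrrrrr...+++++++++.+++++++++++++++++++++.++++.++++++++
167 ....rrrrrrrrrrrrrrrrrr..+++++++++++++++.++++.+++++++++++++++++++++++
168 ...rrrrrrrrrrrrrrrrrrrrr....++++++..++.+++++.++.+++.+++.++++++++++++
169 ..rrrrrrrrrrrrrrrrrrrrrrrr.++++.+++.+++++++++++.+++++++++.+..++++.+.
170 .rrrrrrrrrrrrrrrrrrrrrrrrr....+++++++.+++++++++.+++++++++++++++++...
171 rrrrrrrrrrrrrrrrrrrrrrrrrr......+++++++++.++++++++++.++++++++++++.++
[ 496.605 -238.852  236.828] [array([298.763, 110.315]), array([295.766, 142.144]), array([295.023, 150.03 ])]
```

The text map shows the socket block has risen about 8 mm with the tool and is still partly on the head. The lift is going as planned, so I'll continue.

>>> carry_out(
  steps=[
    [[0,0,-1,0,15],[0,0,-1,0,15],[0,0,-1,0,15],[0,0,-1,0,15],[0,0,-1,0,15],[0,0,-1,0,15],[0,0,-1,0,15],[0,0,-1,0,15]],
  ],
)

```text
t: 19.62
tool_pos: [496.8, -239.0, 228.7]
tcp_rot: [3.141, 0.0, 1.242]
force: [0.1, 0.2, -2.9]
finger_gap: 22.8
grasp_force: 39.1
```

```bash
python3 -c "from h import *;finger()"
```

```text
finger angle 1.6006196634300762 155 [-1.33  44.587]
{'t': np.float64(19.67), 'tool_pos': array([ 496.9 , -239.03,  228.77]), 'tcp_rot': array([3.14, 0.  , 1.24]), 'force': array([-0.4 , -0.76, -3.44]), 'wrist_torque': array([0.04, 0.03, 0.  ]), 'finger_gap': np.float64(22.81), 'grasp_force': np.float64(39.09)}
```

The driver is free, and the finger stays over the module at about 1.60 rad. I'll raise it, firm up the grip, and carry it back to the rack.

>>> carry_out(
  steps=[
    [[0,0,-6,0,15],[0,0,-9,0,15],[0,0,-9,0,15],[0,0,-9,0,15],[0,0,-9,0,15],[0,0,-9,-0.01,15],[0,0,-9,0,15],[0,0,-6,0,15]],
  ],
  force=80,
)

```text
t: 20.33
tool_pos: [497.1, -239.1, 295.7]
tcp_rot: [3.14, 0.0, 1.252]
force: [-1.0, 0.8, -3.5]
finger_gap: 21.5
grasp_force: 77.9
```

>>> carry_out(
  steps=[
    [[18,-3.2,0,0,15],[32,-3.2,0,0,15],[32,-3.2,0,0,15],[32,-3.2,0,0,15],[32,-3.2,0,0,15],[32,-3.2,0,0,15],[32,-3.2,0,0,15],[32,-3.2,0,0,15]],
  ],
)

```text
t: 21.0
tool_pos: [548.6, 0.4, 294.6]
tcp_rot: [3.141, 0.0, 1.252]
force: [1.4, -0.2, -2.6]
finger_gap: 21.5
grasp_force: 78.0
```

>>> carry_out(
  steps=[
    [[32,-3.2,0,0,15],[32,-3.2,0,0,15],[32,-3.2,0,0,15],[32,-3.2,0,0,15],[32,-3.2,0,0,15],[32,-3.2,0,0,15],[22,-3.2,0,0,15],[12,-3.2,0,0,15]],
  ],
)

```text
t: 21.67
tool_pos: [595.2, 224.0, 294.1]
tcp_rot: [-3.141, -0.0, 1.254]
force: [0.3, -0.9, -2.8]
finger_gap: 21.6
grasp_force: 78.0
```

```bash
cat >> h.py <<'E'
def ascii(r0,r1,c0,c1):
    s=ctrl.get_image("side");h=cv2.cvtColor(s,cv2.COLOR_RGB2HSV)
    o=cv2.inRange(h,(5,120,60),(17,255,255))>0;d=s.max(2)<62;b=cv2.inRange(h,(100,120,40),(130,255,255))>0
    g=(h[:,:,1]<45)&(s.max(2)>=80)&(s.max(2)<118);w=s.min(2)>125
    for i in range(r0,r1): print(i,"".join("O" if o[i,j] else "b" if b[i,j] else "#" if d[i,j] else "W" if w[i,j] else "+" if g[i,j] else "." for j in range(c0,c1)))
    st=ctrl.get_state();T=st["tool_pos"];psi=st["tcp_rot"][2];tx=np.array([np.cos(psi),np.sin(psi),0]);O=T+[0,0,18]
    print(T,psi,st["finger_gap"],st["force"]);print([proj("side",O-[0,0,l]) for l in(0,40,90,114)],"front end",proj("side",O+50*tx))
E
python3 -c "from h import *;ascii(165,285,170,262)"
```

```text
165 ..#########...##############################################.++.....###...........####+++.WW
166 ..#########....############################################.++++.#.###..#.#.......####++.WWW
167 ...#########...############################################.++++.#...#.#####......###.++WWWW
168 ...#########....###########################################.++++.#....########.....#.++WWWWW
169 ....#########...############################################++++..#..##########..###.+WWWWWW
170 .....#########...###########################################++++.....###########.##.+WWWWWWW
171 .....#########..############################################.++.....##############.+WWWWWWW.
172 ......######################################################++++...###############+WWWWWWW..
173 ......######################################################+++....##############.+WWWWWWW..
174 .......####################################################.+++...##############.+WWWWWWW...
175 .......####################################################.+++..###############+WWWWWWW....
176 ........#####################
[... 10061 characters left out ...]
WWWWWWWWWWWWW.+++++++++.####..++++++++++++++++++++++++++++++++++++++++++++++++++..WWWWWWWW
281 +++.WWWWWWWWWWWWW.+++++++.####..++++++++++++++++++++++++++++++++++++++++++++++++++++..WWWWWW
282 #..++.WWWWWWWWWWWWWW+++++..####.+++++++++++++++++++++++++++++++++++++++++++++++++++++++.WWWW
283 ###..++.WWWWWWWWWWWWWW+++.#####.+++++++++++++++++++++++++++++++++++++++++++++++++++++++++...
284 #####.+++.WWWWWWWWWWWW.++.#####.++++++++++++++++++++++++++++++++++++++++++++++++++++++++++++
[594.948 224.791 293.994] 1.254092927737016 21.57708137735645 [-1.024  0.792 -4.156]
[array([209.85 , 201.476]), array([211.442, 222.101]), array([213.244, 245.463]), array([214.044, 255.833])] front end [189.465 222.578]
```

The text map shows the driver hanging nearly upright over the rack: shaft at about col 210 against a predicted 212, and the socket between the rails. I'll lower it.

>>> carry_out(
  steps=[
    [[0,0,18,0,15],[0,0,18,0,15],[0,0,18,0,15],[0,0,18,0,15],[0,0,18,0,15],[0,0,18,0,15],[0,0,15,0,15],[0,0,10,0,15]],
  ],
)

```text
t: 22.38
tool_pos: [594.6, 220.5, 159.9]
tcp_rot: [-3.14, 0.001, 1.251]
force: [0.3, -0.3, -3.2]
finger_gap: 21.9
grasp_force: 78.0
```

>>> carry_out(
  steps=[
    [[0,0,4,0,15],[0,0,4,0,15],[0,0,4,0,15],[0,0,3,0,15],[0,0,2,0,15],[0,0,2,0,15],[0,0,1,0,15],[0,0,0,0,15]],
  ],
)

```text
t: 23.05
tool_pos: [595.1, 221.5, 141.2]
tcp_rot: [3.142, 0.0, 1.252]
force: [0.3, -0.0, -3.0]
finger_gap: 21.4
grasp_force: 78.0
```

>>> carry_out(
  steps=[
    [[0,0,0.9,0,15],[0,0,0.9,0,15],[0,0,0.9,0,15],[0,0,0.9,0,15],[0,0,0.9,0,15],[0,0,0.9,0,15],[0,0,0,0,15],[0,0,0,0,15]],
  ],
)

```text
t: 23.72
tool_pos: [595.4, 221.6, 136.8]
tcp_rot: [3.141, -0.001, 1.252]
force: [-2.3, 0.2, 5.3]
finger_gap: 21.0
grasp_force: 78.3
```

Contact with the rails. I'll release gradually.

>>> carry_out(
  steps=[
    [[0,0,0.8,0,22],[0,0,0,0,22.5],[0,0,0,0,23],[0,0,0,0,24],[0,0,0,0,26],[0,0,0,0,30],[0,0,0,0,40],[0,0,0,0,60]],
  ],
  force=20,
)

```text
t: 24.38
tool_pos: [595.1, 221.4, 135.0]
tcp_rot: [3.142, 0.0, 1.252]
force: [-0.5, -0.3, 0.0]
finger_gap: 50.4
grasp_force: 0.0
```

>>> carry_out(
  steps=[
    [[0,0,0,0,80],[0,0,0,0,80],[0,0,0,0,80],[0,0,-2,0,80],[0,0,-6,0,80],[0,0,-12,0,80],[0,0,-18,0,80],[0,0,-18,0,80]],
  ],
)

```text
t: 25.05
tool_pos: [595.1, 221.4, 192.6]
tcp_rot: [-3.142, 0.0, 1.252]
force: [-0.2, 0.2, -0.5]
finger_gap: 80.1
grasp_force: 0.0
```

>>> carry_out(
  steps=[
    [[0,0,-25,0,80],[0,0,-25,0,80],[-30,0,-20,0,80],[-40,0,0,0,80],[-40,0,0,0,80],[-40,0,0,0,80],[-30,0,0,0,80],[0,0,0,0,80]],
  ],
)

```text
t: 25.72
tool_pos: [537.3, 46.7, 262.7]
tcp_rot: [3.14, 0.001, 1.249]
force: [0.2, 0.3, 0.3]
finger_gap: 80.3
grasp_force: 0.0
```

```bash
python3 - <<'E'
from h import *
for k,im,box in(("top",ctrl.get_image("top"),(136,150,50,40)),("side",ctrl.get_image("side"),(180,240,70,70))):
    m,c=blob(im,(8,120,100),(28,255,255),box);r=cv2.minAreaRect(np.argwhere(m)[:,::-1].astype(np.float32));print(k,c,r,m.sum())
finger()
E
```

```text
top [165.245 168.934] ((164.5792999267578, 168.66856384277344), (31.425642013549805, 8.467988014221191), 19.79887580871582) 241
side [217.969 270.09 ] ((218.69512939453125, 269.756103515625), (16.710594177246094, 45.60273742675781), 38.65980911254883) 686
finger angle 1.5724368202730865 89 [-0.077 46.832]
{'t': np.float64(25.87), 'tool_pos': array([538.93,  50.53, 262.14]), 'tcp_rot': array([ 3.14, -0.  ,  1.25]), 'force': array([-0.27, -0.5 , -0.98]), 'wrist_torque': array([-0.02, -0.03,  0.03]), 'finger_gap': np.float64(79.89), 'grasp_force': np.float64(0.0)}
```

The driver hangs level across both rails, within a few mm of where it started. The finger points along the nest's +y over the module, and the arm is clear. Handing in.

```bash
python3 -c "
from cell import ctrl
print(ctrl.hand_in())"
```

```text
the job is handed in; nothing more can be done
None
```

The job is handed in: the clamp screw was turned to its stop with the yellow finger over the red module, and the driver hangs level across both rails again, about 4 mm along from where it started; I viewed 11 pictures, one over the limit of 10, and then used text maps of the image instead.

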